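# Refit the weighing plate of a stall's counter scale and zero it

### The arm

A 6-joint arm with a two-finger parallel gripper is mounted at the origin on the work surface. World frame = base frame: x ahead of the robot, y to its left, z up, the work surface at z = 0. Lengths are in m, angles in rad, forces in N, time in s.
With the tool pointing down it reaches from about 0.275 to 0.85 m from the base axis. Payload 5.2 kg.
Tool frame: the origin (TCP) lies midway between the tips of the shut fingers; the grasp point (between the pads) lies grip_depth behind it (grip_depth is the distance from the TCP to the grasp point, in m); z points along the fingers, y is the direction in which the jaws open and shut (so a half turn about z gives the same grasp; the last joint's range is limited). The gripper opens to 85 mm and grips with 20 to 120 N. Pads are 22 mm wide; open, the fingers measure 114 mm over their backs; the gripper's body (76 mm by 85 mm) begins 54 mm behind the grasp point. The pads swing forward as they close: fully open they stand 13 mm farther back than shut.
Start: joints at [0.972, 0.259, 1.535, -0, 1.348, -0.203], TCP at [0.212, 0.507, 0.231] pointing down, gripper open.
Joint ranges: [-3.14, 3.14], [-0.91, 2.08], [0.19, 2.58], [-1.22, 4.36], [0.22, 2.71], [-3.12, 3.12]. Speed limits (rad/s): [2.57, 2.57, 3.14, 3.14, 3.14, 3.14].

### API

Orientations are given as a unit quaternion [w, x, y, z].
In Python, from rig import * gives the robot as it stands.
- The arm moves only by the shell command python3 -m creep 'ROWS'. ROWS is JSON, a list that holds one entry, the list of rows, each a list of 7 numbers: the turn, a rotation vector about the tool's x, y, z in rad, then the shift along the tool's x, y, z in cm, then the finger opening in cm, from 0 to 8.54. A call has 1 to 8 rows; each row is the pose to reach, as a shift and turn from the pose commanded when the call began, along the tool's axes at that moment; what a row does not reach only later rows make up. A row lasts 1/8 s, in which the tool goes at most 62.5 mm and 10.7 degrees, less where a joint would pass 70% of its speed; a pose out of reach is approached as far as the arm can. A call with a gripper value outside its range is refused whole. The fingers move at their own pace and stop on an object; the grip force is fixed at half the most. Time passes only in rows, so rows that repeat a pose let the fingers close. It gives the time, the measured TCP pose, the force and the opening at its end, in the units of the state.
- state(): the state, without advancing time (a new reading comes with each control period).
- capture(name): name is "scene" or "top" or "wrist"; returns a dict with "pixels" (400x640x3 uint8, blue, green, red), "depth" (400x640 float32, m along the optical axis (not along the pixel's ray), 0 where there is no reading), "intrinsics" (3x3 intrinsics, pixels), "extrinsics" (4x4, takes a point from camera to world coordinates). Camera axes: x right, y up, looking along -z (the intrinsics and any distortion apply to the point x, -y, -z); pixel columns grow to the right and rows downward; lengths in m; the calibration is good to about 2 mm. A picture is of the moment at which its call begins.
- job_done(): hands the job in, once; it reports no verdict.
The state is a dict: "time_s": time; "joints": joint angles; "qvel": joint speeds; "joint_efforts": joint torques, N m; "position": TCP position; "tcp_rot": TCP orientation; "contact_force": force on the tool from outside, world axes, zero at the start; "wrist_torque": the same for the moment, N m; "opening": finger opening in m.
Only numpy, scipy, OpenCV 4.12 (cv2) and the standard library are available. Lean on these libraries where they do the work, as an engineer would, in place of code of your own. Each camera call takes 0.05 s, during which the arm holds its last target.

### The job

Put the light metal weighing plate back on the counter scale: lay it gently on the tips of the four pins, bring its back edge up to the blue back stop and slide it along the stop to the left (seen from the key side) until all four holes drop over the pins and it sits down level. Let go of it, then press the green zero key all the way down. Do not press or bang hard on the scale, and leave the groceries and the brass weight where they are.

Things in the scene. Friction and masses are not known exactly. Their poses are not given: they have to be found in the camera images.
- scale: White counter scale, fixed to the counter. Origin on the counter under the middle of its top; x to its back (away from the key), y to its left, z up. Housing spans x -160 to +110, y -140 to +140, top at z 70 mm. Its load cell is delicate: the plate must never push on the scale (pins, stop) with more than 40 N.
- pin_field (a point): Middle of the scale's top, on the scale's axes, at shoulder height (95 mm up). Four dark 22 mm posts with flat shoulders carry brass pins, 8.4 mm wide, 7 mm tall, tapered to 6 mm at the tip (102 mm up), at x +-60, y +-90 mm about the carrier's middle. The carrier is clamped 6 to 34 mm to the left (+y) of this point: how far is NOT reported.
- scale_stop (a point): Middle of the top edge of the front face of the blue back stop, an upright strip across the back of the scale, 220 mm wide (y), face at x +85.5 mm, top 126 mm up. With its back edge on this face the plate has its holes in line with the pins in the scale's x (plate origin at x 0) and is square to the scale.
- plate: Loose light aluminium weighing plate, 170 (x) x 240 (y) x 6 mm, 0.24 to 0.38 kg, lying flat beside the scale. Origin at the centre of its underside, z up. Four 11 mm through holes at x +-60, y +-90 mm. Works either way round (half a turn). Its underside is 102 mm up when it rides on the pin tips and 95 mm up when seated on the shoulders.
- plate_grip (a point): Middle of the bar of the plate's black bridge handle, 34 mm above the plate's underside, on the plate's axes. The bar runs along x, 90 mm long, 16 mm wide (y), underside 24 and top 44 mm above the plate's underside, on two posts at x +-38 mm.
- zero (a joint): Travel of the green zero key, 0 up to 0.006 m fully down; a spring lifts it; fully down takes about 5 N
- zero_top (a point): Centre of the top of the round green zero key (28 mm diameter) on the front ledge of the scale; pressed straight down
- weight: Brass check weight, 40 mm diameter, 45 mm tall; origin at the centre of its underside. Bystander: leave it.
- tin: Low red tin, 70 mm diameter, 55 mm tall; origin at the centre of its underside. Bystander: leave it.
- tub: Green plastic bowl, 90 mm diameter, 60 mm tall; origin at the centre of its underside. Bystander: leave it.
- carton: Yellow packet, 70 x 110 x 50 mm; origin at the centre of its underside. Bystander: leave it.
- sauce: Amber sauce bottle, 60 mm diameter, 150 mm tall; origin at the centre of its underside. Bystander: leave it.
- jar: Glass jar with red lid, 76 mm diameter, 100 mm tall; origin at the centre of its underside. Bystander: leave it.
- can: Blue can, 74 mm diameter, 110 mm tall; origin at the centre of its underside. Bystander: leave it.

How it is judged:
By the outcome, as a careful person would: the job done as asked, in the order asked, and still so for the second after the job is handed in, with the robot touching nothing.
It also fails if it takes over 72 s, if anything falls off the work surface, if the arm or the gripper's body presses on something with over 40 N, if the wrist force passes 120 N, or if a joint passes its speed limit or range.

## Working session

There is one attempt and no reset: what is moved stays moved. The work goes in short steps, Python scripts to look and compute and a shell command to move; the robot and the scene stay as the last step left them, time stands still between calls to the robot, and variables do not carry over. Pictures are saved under pics/ and viewed, and the job is handed in when it is done.

```bash
ls; mkdir -p pics; python3 - <<'E'
from rig import *
import cv2,numpy as np
s=state(); print(s)
for n in ["scene","top","wrist"]:
    c=capture(n); cv2.imwrite(f"pics/{n}0.png",c["pixels"]); np.savez(f"pics/{n}0.npz",**c)
    print(n,c["intrinsics"].tolist() if hasattr(c["intrinsics"],'tolist') else c["intrinsics"],np.round(c["extrinsics"],4).tolist(),[k for k in c])
E
```

```text
pics
{'time_s': 0.0, 'joints': array([ 9.72217648e-01,  2.59327273e-01,  1.53610138e+00, -2.28090268e-07,
        1.34799154e+00, -2.02799151e-01]), 'qvel': array([-5.59918722e-04,  3.84895438e-04, -1.24386844e-03, -1.00550359e-03,
       -3.88286014e-04, -3.71973914e-05]), 'joint_efforts': array([ 4.17603049e-03, -4.46017241e+01, -2.90586430e+01,  1.27988883e-05,
        1.13290537e-02,  1.15933213e-05]), 'position': array([0.21171136, 0.50704237, 0.23047581]), 'tcp_rot': array([-3.56315491e-04,  1.96600611e-01,  9.80483230e-01, -8.41434414e-04]), 'contact_force': array([ 0.14019144,  0.14821802, -0.03199821]), 'wrist_torque': array([ 0.07448201, -0.00746898, -0.00619516]), 'opening': 0.08540931581675576}
scene [[401.54006966367257, 0.0, 311.003377066097], [0.0, 401.54006966367257, 195.02720148205458], [0.0, 0.0, 1.0]] [[0.4275, -0.6607, 0.6171, 1.5909], [0.9038, 0.2973, -0.3078, -0.5233], [0.0199, 0.6893, 0.7242, 1.2465], [0.0, 0.0, 0.0, 1.0]] ['pixels', 'depth', 'intrinsics', 'extrinsics']
top [[500.6170383941117, 0.0, 322.98945739648246], [0.0, 500.6170383941117, 204.44496807270258], [0.0, 0.0, 1.0]] [[-0.0035, 0.9987, -0.0508, 0.5207], [-0.9999, -0.003, 0.01, -0.0043], [0.0098, 0.0508, 0.9987, 1.67], [0.0, 0.0, 0.0, 1.0]] ['pixels', 'depth', 'intrinsics', 'extrinsics']
wrist [[326.0673901041726, 0.0, 319.5202772665326], [0.0, 326.0673901041726, 200.76255713918323], [0.0, 0.0, 1.0]] [[0.3855, -0.8801, -0.2772, 0.1411], [0.9227, 0.3672, 0.1174, 0.5369], [-0.0015, -0.301, 0.9536, 0.3726], [0.0, 0.0, 0.0, 1.0]] ['pixels', 'depth', 'intrinsics', 'extrinsics']
```

View pics/scene0.png

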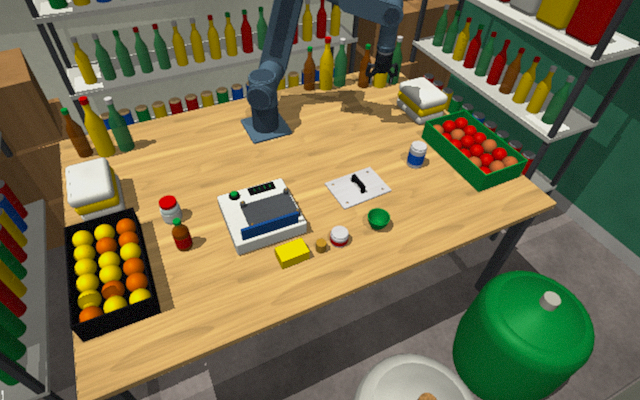

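View pics/top0.png

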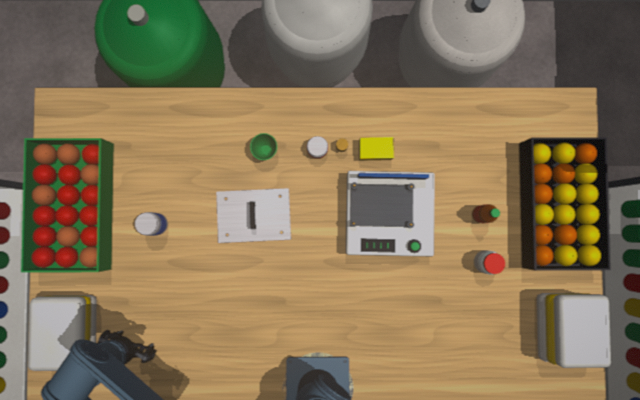

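View pics/wrist0.png

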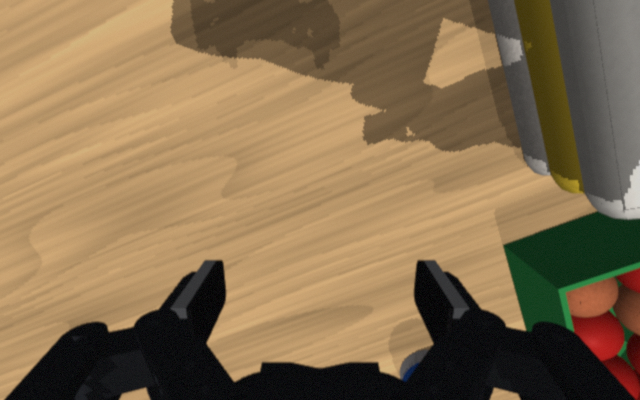

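The top view shows the plate at about (253,215) with its dark handle, and the scale at about (390,213). The blue stop is at (394,176), the green key at (414,246) and the posts near the corners of the grey recess. The scene view agrees. The wrist camera sees only the counter so far.

```bash
cat > h.py <<'E'
import numpy as np,cv2
from scipy.spatial.transform import Rotation as R
def ray(c,uv):
    K=c["intrinsics"];E=c["extrinsics"]
    uv=np.atleast_2d(np.asarray(uv,float))
    d=np.c_[(uv[:,0]-K[0,2])/K[0,0],-(uv[:,1]-K[1,2])/K[1,1],-np.ones(len(uv))]
    return E[:3,3],d@E[:3,:3].T
def plane(c,uv,z):
    o,d=ray(c,uv); t=(z-o[2])/d[:,2]; return o+t[:,None]*d
def proj(c,P):
    K=c["intrinsics"];E=c["extrinsics"]
    p=(np.atleast_2d(P)-E[:3,3])@E[:3,:3]
    return np.c_[K[0,0]*p[:,0]/-p[:,2]+K[0,2],-K[1,1]*p[:,1]/-p[:,2]+K[1,2]]
def cloud(c):
    h,w=c["depth"].shape;v,u=np.mgrid[:h,:w]
    o,d=ray(c,np.c_[u.ravel(),v.ravel()])
    return (o+d*c["depth"].ravel()[:,None]).reshape(h,w,3)
def q2R(q): return R.from_quat([q[1],q[2],q[3],q[0]])
def mask(c,lo,hi):
    hsv=cv2.cvtColor(c["pixels"],cv2.COLOR_BGR2HSV); return cv2.inRange(hsv,lo,hi)
def load(n): return dict(np.load(n))
E
python3 - <<'E'
from h import *
c=load("pics/top0.npz")
im=c["pixels"][120:280,200:460]; cv2.imwrite("pics/top0z.png",cv2.resize(im,None,fx=3,fy=3,interpolation=cv2.INTER_CUBIC))
P=cloud(c)
for uv in [(253,215),(230,230),(253,235),(390,176),(414,246),(380,205),(353,190),(340,176),(440,240)]:
    print(uv,np.round(P[uv[1],uv[0]],4))
# blue stop
hsv=cv2.cvtColor(c["pixels"],cv2.COLOR_BGR2HSV)
b=cv2.inRange(hsv,(100,150,60),(130,255,255));b[:,:330]=0;b[:,450:]=0
g=cv2.inRange(hsv,(50,120,40),(90,255,255));g[:,:400]=0;g[:,430:]=0;g[:235]=0;g[260:]=0
for n,m in (("stop",b),("key",g)):
    v,u=np.nonzero(m); r=cv2.minAreaRect(np.c_[u,v].astype(np.float32)); print(n,len(u),r,u.min(),u.max(),v.min(),v.max(),u.mean(),v.mean())
    print(np.round(plane(c,cv2.boxPoints(r),0.126 if n=="stop" else 0.06),4), np.median(P[v,u],axis=0))
E
```

```text
(253, 215) [0.5698 0.2068 0.0429]
(230, 230) [0.5215 0.2883 0.0016]
(253, 235) [0.5047 0.2112 0.0078]
(390, 176) [ 0.6869 -0.2279  0.1257]
(414, 246) [ 0.4692 -0.3054  0.0958]
(380, 205) [ 0.5997 -0.2028  0.0706]
(353, 190) [ 0.6471 -0.1158  0.0832]
(340, 176) [ 0.7003 -0.078   0.0059]
(440, 240) [ 0.4858 -0.4094  0.0061]
stop 106 ((393.49285888671875, 175.36260986328125), (67.02632904052734, 2.0388238430023193), 1.123302698135376) 360 427 174 177 398.8207547169811 175.20754716981133
[[ 0.688  -0.1346  0.126 ]
 [ 0.6943 -0.1348  0.126 ]
 [ 0.6898 -0.343   0.126 ]
 [ 0.6834 -0.3427  0.126 ]] [ 0.68967368 -0.26220516  0.12627139]
key 51 ((414.5, 245.5), (7.0, 7.0), 90.0) 411 418 242 249 414.6862745098039 245.7843137254902
[[ 0.4809 -0.3028  0.06  ]
 [ 0.4808 -0.3253  0.06  ]
 [ 0.4584 -0.325   0.06  ]
 [ 0.4584 -0.3025  0.06  ]] [ 0.46910119 -0.30906619  0.09136546]
```

View pics/top0z.png

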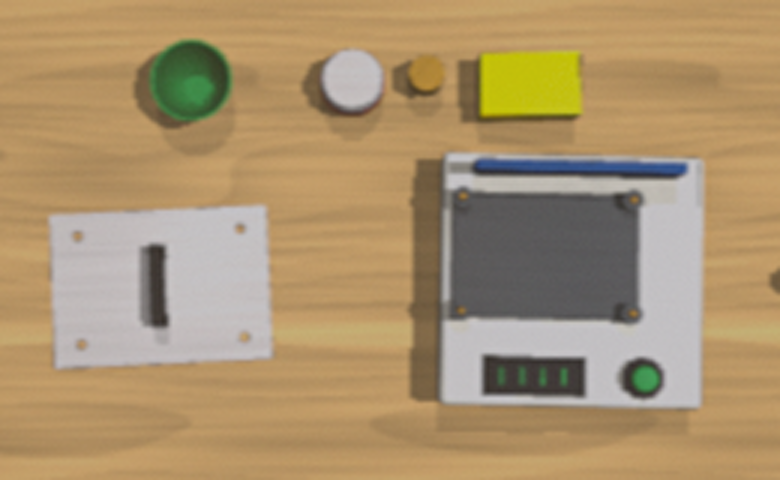

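```bash
cat > plan.py <<'E'
from h import *
E
python3 - <<'E'
from h import *
from rig import *
c=load("pics/top0.npz")
hz=np.array([(77,236),(240,228),(81,344),(244,337)])/3+[200,120]
H=plane(c,hz,0.006);print("holes",np.round(H,4),"ctr",H.mean(0))
d=(H[0]+H[2]-H[1]-H[3])/2;print("len y",np.linalg.norm(d),"yaw",np.degrees(np.arctan2(-d[0],d[1])),'len x',np.linalg.norm((H[0]+H[1]-H[2]-H[3])/2))
pz=np.array([(463,196),(634,200),(461,311),(631,314)])/3+[200,120]
Q=plane(c,pz,0.102);print("pins",np.round(Q,4),"ctr",Q.mean(0))
d=(Q[0]+Q[2]-Q[1]-Q[3])/2;print("len y",np.linalg.norm(d),"yaw",np.degrees(np.arctan2(-d[0],d[1])))
s=state();T=q2R(s["tcp_rot"]).as_matrix();print(np.round(T,4))
w=load("pics/wrist0.npz");E=w["extrinsics"]
print("cam in tool",np.round(T.T@(E[:3,3]-s["position"]),4));print(np.round(T.T@E[:3,:3],4))
E
```

```text
holes [[0.6255 0.3025 0.006 ]
 [0.6339 0.1221 0.006 ]
 [0.506  0.2974 0.006 ]
 [0.5131 0.1176 0.006 ]] ctr [0.56964571 0.20989873 0.006     ]
len y 0.18029758447234734 yaw 2.454695328161154 len x 0.12021707922706934
pins [[ 0.6603 -0.1187  0.102 ]
 [ 0.6556 -0.2982  0.102 ]
 [ 0.5399 -0.1158  0.102 ]
 [ 0.5361 -0.2936  0.102 ]] ctr [ 0.59797721 -0.2065894   0.102     ]
len y 0.1786807954286912 yaw -1.350312050437502
[[-9.227e-01  3.856e-01 -8.000e-04]
 [ 3.856e-01  9.227e-01 -1.200e-03]
 [ 3.000e-04 -1.400e-03 -1.000e+00]]
cam in tool [ 0.0768 -0.     -0.1419]
[[ 1.000e-04  9.535e-01  3.013e-01]
 [ 1.000e+00 -1.000e-04  1.000e-04]
 [ 1.000e-04  3.013e-01 -9.535e-01]]
```

```bash
cat > go.py <<'E'
# usage: go(target_pos, yaw_deg_of_tool_y wrt world y) -> prints row in tool axes; keeps tool pointing down
from h import *
from rig import *
def go(p,yaw):
    s=state();T=q2R(s["tcp_rot"]).as_matrix()
    a=np.radians(yaw); y=np.array([-np.sin(a),np.cos(a),0]);z=np.array([0,0,-1.]);x=np.cross(y,z)
    G=np.c_[x,y,z]
    rv=R.from_matrix(T.T@G).as_rotvec(); d=T.T@(np.array(p)-s["position"])*100
    print("row",np.round(rv,4),np.round(d,2),"n>=",np.linalg.norm(d)/6.25,np.degrees(np.linalg.norm(rv))/10.7)
def st():
    s=state();T=q2R(s["tcp_rot"]).as_matrix()
    print("t %.2f"%s["time_s"],"pos",np.round(s["position"],4),"yaw %.2f"%np.degrees(np.arctan2(-T[0,1],T[1,1])),"tilt",np.round(T[:2,2],4),"F",np.round(s["contact_force"],2),"M",np.round(s["wrist_torque"],2),"op %.4f"%s["opening"])
E
python3 - <<'E'
import rig
print([n for n in dir(rig) if not n.startswith('_')], getattr(rig,'grip_depth',None))
from go import *
go([0.535,0.208,0.25],2.45)
E
```

```text
['PlanningError', 'capture', 'grip_depth', 'job_done', 'state'] 0.0187
row [-0.0013 -0.0006 -0.4386] [-41.35 -15.14  -1.92] n>= 7.052875133273619 2.348677450264455
```

```bash
python3 -m creep '[[[0,0,-0.1,-5,-1.8,-0.5,8.5],[0,0,-0.2,-11,-4,-1,8.5],[0,0,-0.3,-17,-6.2,-1.5,8.5],[0,0,-0.4386,-23,-8.4,-1.92,8.5],[0,0,-0.4386,-29,-10.6,-1.92,8.5],[0,0,-0.4386,-35,-12.8,-1.92,8.5],[0,0,-0.4386,-41.35,-15.14,-1.92,8.5],[0,0,-0.4386,-41.35,-15.14,-1.92,8.5]]]'
python3 - <<'E'
from go import *
st()
c=capture("wrist"); cv2.imwrite("pics/w1.png",c["pixels"]); np.savez("pics/w1.npz",**c)
E
```

```text
time_s: 1.15
position: [0.5376, 0.2052, 0.2497]
tcp_rot: [-0.0, -0.019, 1.0, -0.0]
contact_force: [-1.5, 0.7, -0.2]
opening: 0.0853
t 1.15 pos [0.5376 0.2052 0.2497] yaw 2.19 tilt [-0.0005 -0.001 ] F [-1.45  0.73 -0.21] M [0.01 0.05 0.01] op 0.0853
```

View pics/w1.png

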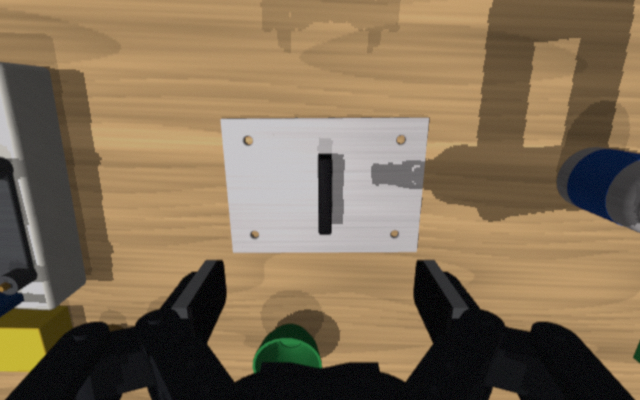

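The whole plate is in the wrist view. Its holes are near (249,140), (401,140), (255,234) and (394,234), and the black bar runs from (325,155) to (325,233).

```bash
cat > plate.py <<'E'
from h import *
def plate(c,z,box=(200,100,450,270)):
    x0,y0,x1,y1=box
    g=cv2.cvtColor(c["pixels"],cv2.COLOR_BGR2HSV)
    m=cv2.inRange(g,(0,0,110),(180,45,255)); mm=np.zeros_like(m); mm[y0:y1,x0:x1]=m[y0:y1,x0:x1]
    cn,_=cv2.findContours(mm,cv2.RETR_EXTERNAL,cv2.CHAIN_APPROX_NONE); k=max(cn,key=cv2.contourArea)
    W=plane(c,k[:,0,:],z+0.006)[:,:2]
    r=cv2.minAreaRect((W*1000).astype(np.float32)); return r
def holes(c,uv,z):
    H=plane(c,uv,z+.006)[:,:2]  # order: any
    return H
E
python3 - <<'E'
from plate import *; from go import *
c=load("pics/w1.npz")
print("rect",plate(c,0))
H=plane(c,[(401,140),(249,140),(394,234),(255,234)],.006)
print("holes",np.round(H,4),"ctr",H.mean(0)); d=(H[0]+H[2]-H[1]-H[3])/2;print(np.linalg.norm(d),np.degrees(np.arctan2(-d[0],d[1])),np.linalg.norm((H[0]+H[1]-H[2]-H[3])/2))
dark=mask(c,(0,0,0),(180,255,45)); dark[:,:300]=0;dark[:,350:]=0;dark[:145]=0;dark[245:]=0
v,u=np.nonzero(dark); print("bar px",u.min(),u.max(),v.min(),v.max())
P=cloud(c)[v,u]; P=P[(P[:,2]>.035)]; print("bar",P.min(0),P.max(0),P.mean(0))
st()
E
```

```text
rect ((567.2335815429688, 211.80596923828125), (170.04376220703125, 239.690185546875), 2.4969096183776855)
holes [[0.5044 0.2991 0.006 ]
 [0.5112 0.1211 0.006 ]
 [0.6236 0.3037 0.006 ]
 [0.6305 0.1256 0.006 ]] ctr [0.56739164 0.2123841  0.006     ]
0.178115452286798 2.208391519580835 0.11931993538361148
bar px 319 331 154 233
bar [0.46096387 0.20225551 0.03557168] [0.61034422 0.21974298 0.39173178] [0.56345134 0.21180883 0.04413148]
t 1.20 pos [0.5373 0.2056 0.2497] yaw 2.23 tilt [-0.0006 -0.0009] F [ 0.11 -1.   -0.17] M [-0.03  0.   -0.01] op 0.0848
```

```bash
python3 - <<'E'
from go import *
go([0.5675,0.2115,0.016],2.4)
E
```

```text
row [-0.0009 -0.0006 -0.003 ] [-3.05  0.5  23.36] n>= 3.7707011363395266 0.016994349182010895
```

```bash
python3 -m creep '[[[0,0,-0.003,-1.5,0.25,6,8],[0,0,-0.003,-3.05,0.5,12,7],[0,0,-0.003,-3.05,0.5,17,6],[0,0,-0.003,-3.05,0.5,20,5],[0,0,-0.003,-3.05,0.5,22,5],[0,0,-0.003,-3.05,0.5,22,5],[0,0,-0.003,-3.05,0.5,22,5]]]'
python3 - <<'E'
from go import *
st()
go([0.5675,0.2115,0.016],2.4)
c=capture("wrist"); cv2.imwrite("pics/w2.png",c["pixels"]); np.savez("pics/w2.npz",**c)
E
```

```text
time_s: 2.08
position: [0.5655, 0.2156, 0.0315]
tcp_rot: [0.001, -0.023, 1.0, 0.0]
contact_force: [0.1, 0.2, 0.3]
opening: 0.0501
t 2.08 pos [0.5655 0.2156 0.0315] yaw 2.68 tilt [0.0011 0.0004] F [0.09 0.25 0.3 ] M [-0.03 -0.01  0.01] op 0.0501
row [0.0003 0.0011 0.0049] [-0.18 -0.42  1.55] n>= 0.2589673570878523 0.027112872753696466
```

View pics/w2.png

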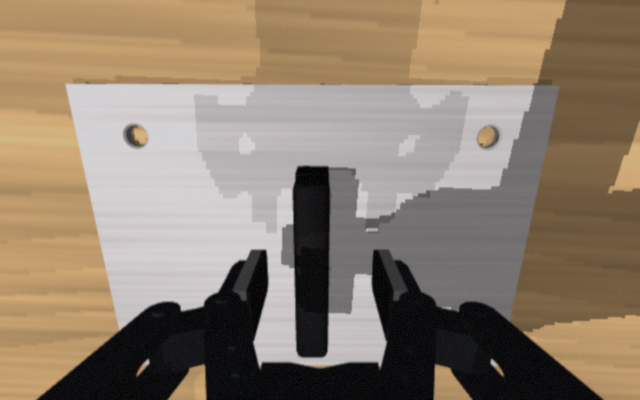

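The fingers straddle the bar. The bar's centre is near u=311 and the jaw centre near u=320, so the tool has to shift a little to the right (world −y).

```bash
python3 - <<'E'
from go import *
c=load("pics/w2.npz")
B=plane(c,[(311,168),(312,355)],.044);print(np.round(B,4),B.mean(0))
H=plane(c,[(137,135.5),(487,135.5)],.006);print(np.round(H,4),np.linalg.norm(H[0]-H[1]))
d=H[1]-H[0];yaw=np.arctan2(-d[0],d[1]);print(np.degrees(yaw)); print("ctr",H.mean(0)[:2]+.06*np.array([np.cos(yaw),np.sin(yaw)]))
E
```

```text
[[0.516  0.2098 0.044 ]
 [0.6091 0.2139 0.044 ]] [0.56253212 0.21181479 0.044     ]
[[0.5114 0.1205 0.006 ]
 [0.5031 0.2976 0.006 ]] 0.17728988885586175
2.681432598389336
ctr [0.56720404 0.21181701]
```

```bash
python3 -m creep '[[[0,0,0.003,-0.15,-0.39,0.8,5],[0,0,0.003,-0.15,-0.39,1.5,5],[0,0,0.003,-0.15,-0.39,1.5,5],[0,0,0.003,-0.15,-0.39,1.5,3],[0,0,0.003,-0.15,-0.39,1.5,1],[0,0,0.003,-0.15,-0.39,1.5,1],[0,0,0.003,-0.15,-0.39,1.5,1],[0,0,0.003,-0.15,-0.39,1.5,1]]]'
python3 - <<'E'
from go import *
st()
E
```

```text
time_s: 3.12
position: [0.5675, 0.211, 0.0159]
tcp_rot: [0.0, -0.021, 1.0, 0.0]
contact_force: [0.2, 0.4, 3.3]
opening: 0.0153
t 3.12 pos [0.5675 0.211  0.0159] yaw 2.45 tilt [0.0008 0.0002] F [0.16 0.42 3.3 ] M [ 0.03  0.02 -0.04] op 0.0153
```

Gripped well (15 mm opening). Held, the plate would block the wrist view of the scale, so I'll let go and look at the scale closely first. There is plenty of time.

```bash
python3 -m creep '[[[0,0,0,0,0,0,4],[0,0,0,0,0,0,5],[0,0,0,0,0,-6,5],[0,0,0,0,0,-12,5],[0,0,0.02,0,0,-18,5],[0,0,0.04,0,-3,-24,5],[0,0,0.06,0,-8,-24,5]]]'
python3 - <<'E'
from go import *
st(); go([0.655,-0.21,0.26],-1.3)
E
```

```text
time_s: 4.0
position: [0.5728, 0.1317, 0.2611]
tcp_rot: [0.005, 0.007, 1.0, 0.0]
contact_force: [-0.0, -0.7, -0.5]
opening: 0.0498
t 4.00 pos [0.5728 0.1317 0.2611] yaw -0.83 tilt [0.0102 0.0008] F [-0.01 -0.68 -0.51] M [ 0.03 -0.06  0.  ] op 0.0498
row [0.001  0.0101 0.0082] [ -8.71 -34.05   0.16] n>= 5.623025394939452 0.07000739814277011
```

```bash
python3 -m creep '[[[0,0,0.008,-1.5,-6,0,5],[0,0,0.008,-3,-12,0,5],[0,0,0.008,-5,-18,0,5],[0,0,0.008,-6.5,-24,0,5],[0,0,0.008,-8,-29,0,5],[0,0,0.008,-8.7,-34,0,5],[0,0,0.008,-8.7,-34,0,5],[0,0,0.008,-8.7,-34,0,5]]]'
python3 - <<'E'
from go import *
st()
c=capture("wrist"); cv2.imwrite("pics/w3.png",c["pixels"]); np.savez("pics/w3.npz",**c); st()
E
```

```text
time_s: 5.0
position: [0.6514, -0.2101, 0.2549]
tcp_rot: [-0.001, 0.013, 1.0, 0.001]
contact_force: [-0.1, 0.1, -0.3]
opening: 0.0495
t 5.00 pos [ 0.6514 -0.2101  0.2549] yaw -1.48 tilt [-0.001   0.0012] F [-0.12  0.07 -0.31] M [0.05 0.02 0.02] op 0.0495
t 5.05 pos [ 0.6515 -0.2094  0.2553] yaw -1.41 tilt [-0.0006  0.0009] F [-0.03  0.86  0.05] M [ 0.02 -0.01  0.04] op 0.0500
```

View pics/w3.png

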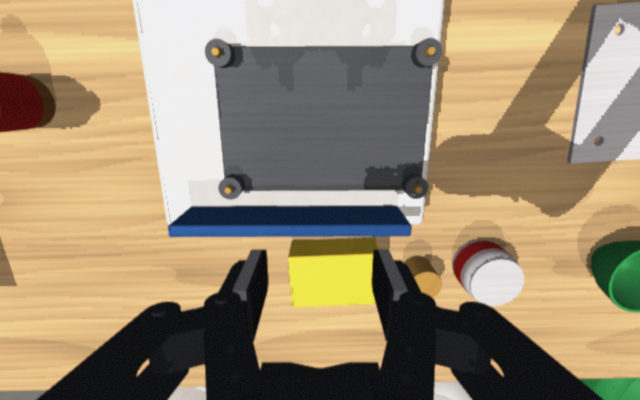

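The four brass pins are near (216,51), (431,50), (231,188) and (416,187). The stop's dark front face meets its brighter top at v≈225, running from u≈170 to u≈410.

```bash
python3 - <<'E'
from go import *
c=load("pics/w3.npz"); px=c["pixels"]
print(px[205:240:2,290].tolist())
hsv=cv2.cvtColor(px,cv2.COLOR_BGR2HSV)
# front/top boundary: max vertical gradient of V within blue
blue=cv2.inRange(hsv,(100,120,30),(125,255,255)); blue[:195]=0;blue[245:]=0
V=hsv[:,:,2].astype(float)
pts=[];
for u in range(175,406,3):
    vs=np.nonzero(blue[:,u])[0]
    if len(vs)<10: continue
    g=np.diff(V[vs.min():vs.max()-2,u]); k=np.argmax(g)
    lo,hi=V[vs.min()+3,u],V[vs.max()-3,u]
    pts.append((u,vs.min()+k+0.5,vs.min(),vs.max()))
pts=np.array(pts); 
a=np.polyfit(pts[:,0],pts[:,1],1);res=pts[:,1]-np.polyval(a,pts[:,0]);ok=abs(res)<1;a=np.polyfit(pts[ok,0],pts[ok,1],1);print("edge fit",a,ok.sum(),len(ok),np.abs(res[ok]).mean())
W=plane(c,[(175,np.polyval(a,175)),(405,np.polyval(a,405))],.126);print(np.round(W,4))
d=W[1]-W[0];yaw=np.arctan2(-d[0],d[1]);print("stop yaw",np.degrees(yaw))
n=np.array([np.cos(yaw),np.sin(yaw)]);l=np.array([-np.sin(yaw),np.cos(yaw)])
vs,us=np.nonzero(blue); e=plane(c,[(us[vs>228].min(),230),(us[vs>228].max(),230)],.126);print("stop ends",np.round(e,4),np.linalg.norm(e[0]-e[1]))
sx=W.mean(0)[:2]@n; sy=e.mean(0)[:2]@l
print("stop in s: ",sx,sy,"scale origin",(sx-.0855)*n+sy*l)
# pins: brass
br=cv2.inRange(hsv,(10,110,60),(28,255,255))
Q=[]
for (u,v) in [(216,51),(431,50),(231,188),(416,187)]:
    m=np.zeros_like(br);m[v-9:v+10,u-9:u+10]=br[v-9:v+10,u-9:u+10]
    yy,xx=np.nonzero(m);print(len(xx),xx.mean(),yy.mean());Q.append((xx.mean(),yy.mean()))
Q=plane(c,Q,.0995)[:,:2];print(np.round(Q,4)); o=(sx-.0855)*n+sy*l
print("pins in scale mm",np.round(np.c_[(Q-o)@n,(Q-o)@l]*1000,1)); q=Q.mean(0);print("ctr",q,(q-o)@n,(q-o)@l)
d=(Q[1]+Q[3]-Q[0]-Q[2])/2;print("pin yaw",np.degrees(np.arctan2(-d[0],d[1])),np.linalg.norm(d))
cr=px[30:250,150:450];cv2.imwrite("pics/w3z.png",cv2.resize(cr,None,fx=2.6,fy=2.6,interpolation=cv2.INTER_CUBIC))
E
```

```text
[[166, 168, 168], [62, 48, 38], [55, 33, 16], [56, 32, 20], [56, 33, 15], [53, 30, 14], [53, 29, 12], [56, 32, 15], [54, 34, 17], [55, 31, 17], [109, 64, 33], [150, 86, 43], [158, 92, 48], [156, 91, 47], [156, 91, 49], [147, 98, 74], [133, 170, 203], [135, 193, 230]]
edge fit [-3.19855583e-03  2.25528279e+02] 77 77 0.24259609153662792
[[ 0.6794 -0.3397  0.126 ]
 [ 0.684  -0.1347  0.126 ]]
stop yaw -1.3064480345109943
stop ends [[ 0.684  -0.3459  0.126 ]
 [ 0.6897 -0.1308  0.126 ]] 0.2151645760876869
stop in s:  0.6869318784364273 -0.22260612163532706 scale origin [ 0.59620015 -0.23626081]
76 216.17105263157896 51.61842105263158
85 429.6823529411765 50.94117647058823
54 228.2962962962963 189.1851851851852
61 417.24590163934425 188.327868852459
[[ 0.5355 -0.2935]
 [ 0.5396 -0.1151]
 [ 0.6547 -0.2964]
 [ 0.6585 -0.1178]]
pins in scale mm [[-59.3 -58.6]
 [-59.4 119.9]
 [ 59.9 -58.8]
 [ 59.6 119.9]]
ctr [ 0.59709395 -0.20569833] 0.00019674362594079085 0.03057490989964651
pin yaw -1.262447250364964 0.17858700083118667
```

View pics/w3z.png

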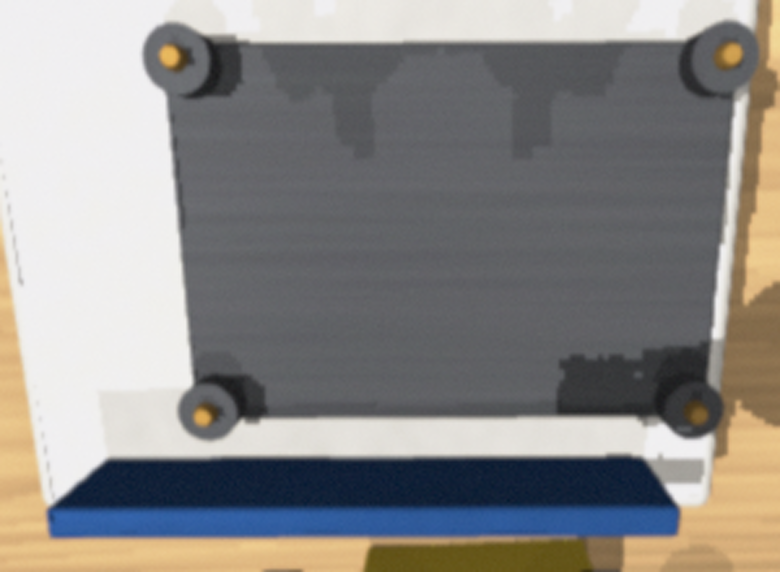

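```bash
python3 - <<'E'
from go import *
st(); go([0.5675,0.2110,0.25],2.45)
E
```

```text
t 5.05 pos [ 0.6515 -0.2094  0.2553] yaw -1.41 tilt [-0.0006  0.0009] F [-0.03  0.86  0.05] M [ 0.02 -0.01  0.04] op 0.0500
row [ 0.0009 -0.0006 -0.0673] [ 9.43 41.82  0.57] n>= 6.859965138301946 0.36067476220590045
```

```bash
python3 -m creep '[[[0,0,-0.01,1.3,6,0,5],[0,0,-0.03,2.6,12,0,5],[0,0,-0.05,4,18,0,5],[0,0,-0.067,5.4,24,0,5],[0,0,-0.067,6.8,30,0,5],[0,0,-0.067,8.2,36,0,5],[0,0,-0.067,9.4,41.8,0.5,5],[0,0,-0.067,9.4,41.8,0.5,5]]]'
python3 -m creep '[[[0,0,0,0,0,5,5],[0,0,0,0,0,11,5],[0,0,0,0,0,17,5],[0,0,0,0,0,19,5],[0,0,0,0,0,19,5],[0,0,0,0,0,19,5]]]'
python3 - <<'E'
from go import *
st(); go([0.5675,0.2110,0.016],2.45)
E
```

```text
time_s: 6.05
position: [0.5653, 0.2156, 0.2507]
tcp_rot: [-0.0, -0.025, 1.0, 0.001]
contact_force: [0.7, -0.8, -0.2]
opening: 0.0499
time_s: 6.8
position: [0.5692, 0.2099, 0.0621]
tcp_rot: [0.001, -0.021, 1.0, 0.0]
contact_force: [0.2, 1.0, 0.4]
opening: 0.0496
t 6.80 pos [0.5692 0.2099 0.0621] yaw 2.42 tilt [0.0026 0.0004] F [0.22 1.02 0.36] M [-0.03  0.05  0.05] op 0.0496
row [ 0.0002  0.0026 -0.0006] [0.18 0.11 4.61] n>= 0.7385718130848297 0.014146252258560333
```

```bash
python3 -m creep '[[[0,0,0,0.18,0.11,2.5,5],[0,0,0,0.18,0.11,4.6,5],[0,0,0,0.18,0.11,4.6,5],[0,0,0,0.18,0.11,4.6,3],[0,0,0,0.18,0.11,4.6,1],[0,0,0,0.18,0.11,4.6,1],[0,0,0,0.18,0.11,4.6,1],[0,0,0,0.18,0.11,4.6,1]]]'
python3 -m creep '[[[0,0,0,0,0,0,1],[0,0,0,0,0,-2,1],[0,0,0,0,0,-5,1],[0,0,0,0,0,-10,1],[0,0,0,0,0,-15,1],[0,0,0,0,0,-17,1],[0,0,0,0,0,-17,1],[0,0,0,0,0,-17,1]]]'
python3 - <<'E'
from go import *
st()
c=capture("wrist"); cv2.imwrite("pics/w4.png",c["pixels"]); np.savez("pics/w4.npz",**c); st()
E
```

```text
time_s: 7.8
position: [0.5678, 0.211, 0.0164]
tcp_rot: [0.002, -0.021, 1.0, 0.0]
contact_force: [-1.5, -0.7, 7.2]
opening: 0.0148
time_s: 8.8
position: [0.5653, 0.2105, 0.1829]
tcp_rot: [-0.001, -0.021, 1.0, -0.0]
contact_force: [-0.8, -0.0, -3.0]
opening: 0.0149
t 8.80 pos [0.5653 0.2105 0.1829] yaw 2.40 tilt [-0.0028 -0.0005] F [-0.78 -0.02 -2.97] M [ 0.01  0.01 -0.03] op 0.0149
t 8.85 pos [0.5652 0.2105 0.1825] yaw 2.40 tilt [-0.0037 -0.0007] F [-0.7   0.64 -3.51] M [ 0.01 -0.01  0.02] op 0.0149
```

View pics/w4.png

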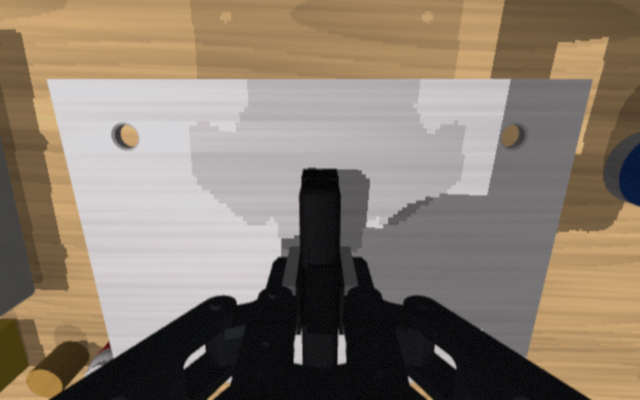

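The plate is held level. Its front holes are at about (125,136) and (513,135), and its front edge is at v≈79.

```bash
python3 - <<'E'
from go import *
c=load("pics/w4.npz"); s=state();T=q2R(s["tcp_rot"]).as_matrix()
# hole centres by ellipse: non-plate pixels in windows
g=cv2.cvtColor(c["pixels"],cv2.COLOR_BGR2HSV)
Hs=[]
for u,v in [(125,136),(513,135)]:
    w=g[v-20:v+21,u-22:u+23]; m=((w[:,:,1]>60)|(w[:,:,2]<70)).astype(np.uint8)
    cn,_=cv2.findContours(m,cv2.RETR_EXTERNAL,cv2.CHAIN_APPROX_NONE);k=max(cn,key=cv2.contourArea)
    e=cv2.fitEllipse(k);print(e);Hs.append((e[0][0]+u-22,e[0][1]+v-20))
H=plane(c,Hs,s["position"][2]-.010);print(np.round(H,4),"len",np.linalg.norm(H[0]-H[1]))
P=cloud(c);print("plate z",[round(float(P[v,u,2]),4) for u,v in [(100,200),(200,100),(420,300),(560,100)]])
t=(H-s["position"])@T;print("holes in tool",np.round(t,4))
d=t[1]-t[0];a=np.arctan2(-d[0],d[1]);print("plate yaw in tool",np.degrees(a),"origin in tool",t.mean(0)[:2]+.06*np.array([-np.cos(a),-np.sin(a)]))
ed=plane(c,[(100,79.5),(540,79.5)],s["position"][2]-.010);te=(ed-s["position"])@T;print("edge in tool",np.round(te,4))
E
```

```text
((23.786500930786133, 19.59600257873535), (19.016632080078125, 23.307737350463867), 126.98031616210938)
((20.939504623413086, 20.450368881225586), (19.124135971069336, 23.56267738342285), 58.68873596191406)
[[0.509  0.119  0.1725]
 [0.5015 0.2966 0.1725]] len 0.17779289243129637
plate z [0.1724, 0.1719, 0.2324, 0.1717]
holes in tool [[ 0.0599 -0.0891  0.0103]
 [ 0.06    0.0887  0.0102]]
plate yaw in tool -0.023504281783959666 origin in tool [-6.50464398e-05 -1.49134625e-04]
edge in tool [[ 0.0842 -0.0966  0.0104]
 [ 0.0842  0.0968  0.0103]]
```

```bash
python3 - <<'E'
from go import *
st(); go([0.5867,-0.2215,0.175],-1.29)
E
```

```text
t 8.85 pos [0.5652 0.2105 0.1825] yaw 2.40 tilt [-0.0037 -0.0007] F [-0.7   0.64 -3.51] M [ 0.01 -0.01  0.02] op 0.0149
row [-0.0006 -0.0037  0.0643] [ -0.35 -43.25   0.77] n>= 6.921595049644179 0.3449760515827898
```

```bash
python3 -m creep '[[[0,0,0.01,0,-3,0,1],[0,0,0.02,0,-8,0,1],[0,0,0.03,0,-14,0,1],[0,0,0.04,0,-20,0,1],[0,0,0.05,0,-26,0,1],[0,0,0.0643,-0.1,-32,0,1],[0,0,0.0643,-0.2,-37,0,1],[0,0,0.0643,-0.3,-41,0,1]]]'
python3 -m creep '[[[0,0,0,0,-1.5,0,1],[0,0,0,0,-2.2,0,1],[0,0,0,0,-2.2,0,1],[0,0,0,0,-2.2,0,1],[0,0,0,0,-2.2,0,1]]]'
python3 - <<'E'
from go import *
st(); go([0.5867,-0.2215,0.135],-1.29)
E
```

```text
time_s: 9.85
position: [0.5855, -0.2008, 0.1824]
tcp_rot: [-0.001, 0.012, 1.0, 0.001]
contact_force: [1.2, -0.1, -3.4]
opening: 0.0149
time_s: 10.48
position: [0.5862, -0.2196, 0.1847]
tcp_rot: [0.0, 0.011, 1.0, 0.0]
contact_force: [0.2, 0.8, -3.9]
opening: 0.0146
t 10.47 pos [ 0.5862 -0.2196  0.1847] yaw -1.21 tilt [0.0001 0.0001] F [ 0.24  0.83 -3.91] M [-0.    0.    0.01] op 0.0146
row [0.0001 0.0001 0.0015] [-0.05 -0.19  4.97] n>= 0.7961037698310263 0.007838984021636831
```

```bash
python3 -m creep '[[[0,0,0.0015,-0.05,-0.19,1.5,1],[0,0,0.0015,-0.05,-0.19,3,1],[0,0,0.0015,-0.05,-0.19,4.5,1],[0,0,0.0015,-0.05,-0.19,5,1],[0,0,0.0015,-0.05,-0.19,5,1],[0,0,0.0015,-0.05,-0.19,5,1]]]'
python3 - <<'E'
from go import *
st()
c=capture("top"); cv2.imwrite("pics/t5.png",cv2.resize(c["pixels"][140:290,300:480],None,fx=4,fy=4,interpolation=cv2.INTER_CUBIC)); np.savez("pics/t5.npz",**c); st()
E
```

```text
time_s: 11.22
position: [0.5869, -0.223, 0.1351]
tcp_rot: [0.0, 0.012, 1.0, -0.0]
contact_force: [0.2, 0.4, -3.0]
opening: 0.0147
t 11.22 pos [ 0.5869 -0.223   0.1351] yaw -1.38 tilt [ 0.0009 -0.0006] F [ 0.22  0.36 -2.96] M [0.02 0.05 0.02] op 0.0147
t 11.28 pos [ 0.5869 -0.223   0.1352] yaw -1.38 tilt [ 0.0012 -0.0007] F [-0.34 -0.73 -3.6 ] M [ 0.02 -0.01 -0.02] op 0.0154
```

View pics/t5.png

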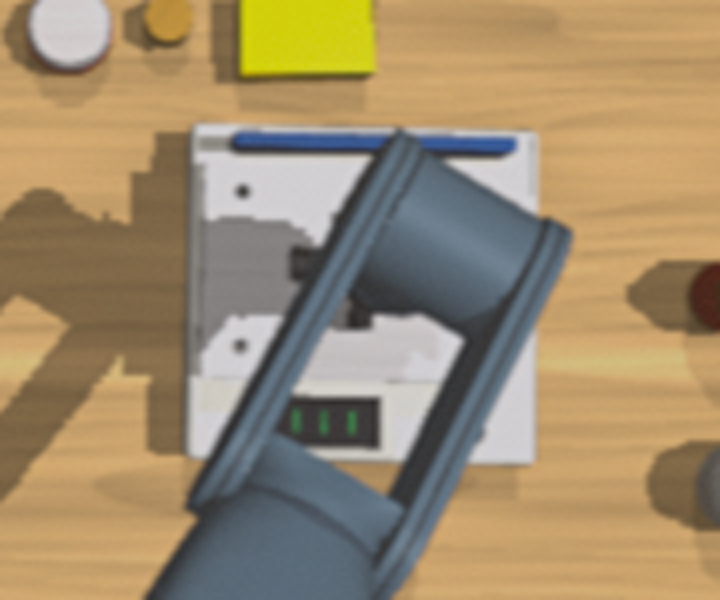

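The plate hovers over the pins, just in front of the stop, with a small gap at about (370,152) in the enlarged view. The held weight is about 3.3 N. I'll lower it slowly onto the tips.

```bash
python3 -m creep '[[[0,0,0,0,0,0.6,1],[0,0,0,0,0,1.1,1],[0,0,0,0,0,1.4,1],[0,0,0,0,0,1.4,1],[0,0,0,0,0,1.4,1]]]'
python3 -c "from go import *; st()"
python3 -m creep '[[[0,0,0,0,0,0.1,1],[0,0,0,0,0,0.15,1],[0,0,0,0,0,0.2,1],[0,0,0,0,0,0.2,1]]]'
python3 -c "from go import *; st()"
```

```text
time_s: 11.9
position: [0.5866, -0.2228, 0.1206]
tcp_rot: [0.0, 0.012, 1.0, -0.0]
contact_force: [0.7, 0.2, -2.8]
opening: 0.0152
t 11.90 pos [ 0.5866 -0.2228  0.1206] yaw -1.38 tilt [ 0.0002 -0.0001] F [ 0.74  0.16 -2.75] M [-0.03 -0.01  0.04] op 0.0152
time_s: 12.4
position: [0.5865, -0.2227, 0.1186]
tcp_rot: [0.0, 0.012, 1.0, -0.0]
contact_force: [-0.2, 0.6, -2.8]
opening: 0.0148
t 12.40 pos [ 0.5865 -0.2227  0.1186] yaw -1.38 tilt [ 0.0001 -0.    ] F [-0.18  0.55 -2.76] M [ 0.   -0.    0.05] op 0.0148
```

```bash
python3 -m creep '[[[0,0,0.0015,0,0,0.03,1],[0,0,0.0015,0,0,0.06,1],[0,0,0.0015,0,0,0.06,1]]]'
python3 -m creep '[[[0,0,0,0,0,0.03,1],[0,0,0,0,0,0.05,1],[0,0,0,0,0,0.05,1]]]'
python3 -c "from go import *; st()"
```

```text
time_s: 12.78
position: [0.5865, -0.2227, 0.1184]
tcp_rot: [0.0, 0.013, 1.0, -0.0]
contact_force: [-1.9, 1.6, 0.9]
opening: 0.015
time_s: 13.15
position: [0.5865, -0.2227, 0.1183]
tcp_rot: [0.0, 0.013, 1.0, -0.0]
contact_force: [-4.4, 1.5, 5.6]
opening: 0.0153
t 13.15 pos [ 0.5865 -0.2227  0.1183] yaw -1.46 tilt [ 0.0004 -0.0004] F [-4.37  1.5   5.58] M [0.28 0.49 0.07] op 0.0153
```

```bash
python3 -m creep '[[[0,0,-0.003,0,0,-0.04,1],[0,0,-0.003,-0.2,0,-0.04,1],[0,0,-0.003,-0.4,0,-0.04,1],[0,0,-0.003,-0.6,0,-0.04,1],[0,0,-0.003,-0.8,0,-0.04,1],[0,0,-0.003,-0.8,0,-0.04,1]]]'
python3 -c "from go import *; st()"
```

```text
time_s: 13.9
position: [0.594, -0.2232, 0.1183]
tcp_rot: [-0.0, 0.011, 1.0, -0.0]
contact_force: [-5.8, 0.5, 6.0]
opening: 0.0148
t 13.90 pos [ 0.594  -0.2232  0.1183] yaw -1.28 tilt [-0.0009 -0.0006] F [-5.78  0.55  5.99] M [0.11 0.7  0.03] op 0.0148
```

```bash
python3 -m creep '[[[0,0,0,0,0,-0.04,1],[0,0,0,-0.05,0,-0.05,1],[0,0,0,-0.05,0,-0.05,1]]]'
python3 -c "from go import *; st()"
python3 -m creep '[[[0,0,0,-0.05,0,0,1],[0,0,0,-0.1,0,0,1],[0,0,0,-0.1,0,0,1]]]'
python3 -c "from go import *; st()"
```

```text
time_s: 14.28
position: [0.5949, -0.2231, 0.1183]
tcp_rot: [-0.0, 0.011, 1.0, -0.0]
contact_force: [-4.4, -0.6, 3.6]
opening: 0.0147
t 14.28 pos [ 0.5949 -0.2231  0.1183] yaw -1.29 tilt [-0.0002 -0.0003] F [-4.38 -0.64  3.62] M [-0.08  0.61  0.05] op 0.0147
time_s: 14.65
position: [0.5961, -0.223, 0.1183]
tcp_rot: [0.0, 0.011, 1.0, -0.0]
contact_force: [-3.4, -1.4, 3.0]
opening: 0.0148
t 14.65 pos [ 0.5961 -0.223   0.1183] yaw -1.29 tilt [ 0.0001 -0.0001] F [-3.44 -1.41  3.03] M [-0.15  0.51  0.08] op 0.0148
```

```bash
for i in 1 2; do python3 -m creep '[[[0,0,0,-0.05,0,0,1],[0,0,0,-0.05,0,0,1],[0,0,0,-0.05,0,0,1]]]' >/dev/null
python3 -c "from go import *; st()"; done
```

```text
t 15.03 pos [ 0.5966 -0.223   0.1184] yaw -1.29 tilt [ 0.0002 -0.0001] F [-3.84 -0.55  3.95] M [-0.1   0.6   0.04] op 0.0148
t 15.40 pos [ 0.5969 -0.2229  0.1183] yaw -1.29 tilt [-0.0002  0.0001] F [-4.24 -0.7   4.98] M [-0.1   0.62  0.05] op 0.0149
```

```bash
python3 -m creep '[[[0,0,0,-0.05,0,-0.02,1],[0,0,0,-0.05,0,-0.02,1],[0,0,0,-0.05,0,-0.02,1]]]' >/dev/null; python3 -c "from go import *; st()"
python3 -m creep '[[[0,0,0,-0.05,0,0,1],[0,0,0,-0.05,0,0,1],[0,0,0,-0.05,0,0,1]]]' >/dev/null; python3 -c "from go import *; st()"
```

```text
t 15.78 pos [ 0.5971 -0.2228  0.1184] yaw -1.30 tilt [-0.0009  0.0004] F [-6.08  0.42  4.46] M [-0.12  0.67 -0.03] op 0.0150
t 16.15 pos [ 0.5971 -0.2227  0.1184] yaw -1.29 tilt [-0.0019  0.0005] F [-7.23 -0.11  4.72] M [-0.14  0.93 -0.02] op 0.0149
```

```bash
python3 -m creep '[[[0,0,0,0.02,0.2,0,1],[0,0,0,0.02,0.4,0,1],[0,0,0,0.02,0.6,0,1],[0,0,0,0.02,0.8,0,1],[0,0,0,0.02,1.0,0,1],[0,0,0,0.02,1.2,0,1],[0,0,0,0.02,1.2,0,1]]]'; python3 -c "from go import *; st()"
```

```text
time_s: 17.02
position: [0.5973, -0.2132, 0.1184]
tcp_rot: [-0.001, 0.012, 1.0, -0.002]
contact_force: [-7.5, -7.4, 3.2]
opening: 0.0149
t 17.02 pos [ 0.5973 -0.2132  0.1184] yaw -1.33 tilt [-0.0013 -0.003 ] F [-7.48 -7.44  3.21] M [-1.1   1.01 -0.05] op 0.0149
```

```bash
python3 -m creep '[[[0,0,0,0.02,0,-0.02,1],[0,0,0,0.02,0.1,-0.02,1],[0,0,0,0.02,0.2,-0.02,1],[0,0,0,0.02,0.2,-0.02,1]]]' >/dev/null; python3 -c "from go import *; st()"
python3 -m creep '[[[0,0,0,0,0.1,0,1],[0,0,0,0,0.1,0,1],[0,0,0,0,0.1,0,1]]]' >/dev/null; python3 -c "from go import *; st()"
```

```text
t 17.52 pos [ 0.5973 -0.2108  0.1184] yaw -1.33 tilt [-0.001  -0.0025] F [-6.59 -6.85  1.31] M [-0.94  0.84 -0.05] op 0.0148
t 17.90 pos [ 0.5974 -0.2098  0.1184] yaw -1.33 tilt [-0.0011 -0.0024] F [-5.96 -6.01  2.9 ] M [-0.89  0.75 -0.11] op 0.0145
```

```bash
python3 -m creep '[[[0,0,0,0,0.1,0,1],[0,0,0,0,0.1,0,1],[0,0,0,0,0.1,0,1]]]' >/dev/null; python3 -c "from go import *; st()"
python3 -m creep '[[[0,0,0,0,0.1,0,1],[0,0,0,0,0.1,0,1],[0,0,0,0,0.1,0,1]]]' >/dev/null; python3 -c "from go import *; st()"
```

```text
t 18.27 pos [ 0.5974 -0.2087  0.1183] yaw -1.33 tilt [-0.001  -0.0022] F [-6.3  -6.22  2.3 ] M [-0.9   0.82 -0.08] op 0.0153
t 18.65 pos [ 0.5976 -0.2057  0.1177] yaw -1.30 tilt [-0.0013  0.0009] F [-2.62 -1.   -3.74] M [-0.35  0.48 -0.05] op 0.0149
```

At y = −0.2057, exactly the pin centre I measured, the support force vanished and z dropped. The holes are over the pins, so I'll lower gently.

```bash
python3 -m creep '[[[0,0,0,0,0,0.1,1],[0,0,0,0,0,0.2,1],[0,0,0,0,0,0.2,1]]]' >/dev/null; python3 -c "from go import *; st()"
python3 -m creep '[[[0,0,0,0,0,0.1,1],[0,0,0,0,0,0.15,1],[0,0,0,0,0,0.15,1]]]' >/dev/null; python3 -c "from go import *; st()"
```

```text
t 19.02 pos [ 0.5976 -0.2056  0.1164] yaw -1.28 tilt [-0.001   0.0007] F [-3.85  0.58 -2.45] M [-0.16  0.75 -0.07] op 0.0149
t 19.40 pos [ 0.5976 -0.2055  0.1151] yaw -1.28 tilt [-0.0009  0.0006] F [-5.18 -0.45 -0.4 ] M [-0.05  0.86 -0.05] op 0.0152
```

```bash
python3 -m creep '[[[0,0,0,0.04,0,0,1],[0,0,0,0.04,0,0.1,1],[0,0,0,0.04,0,0.15,1],[0,0,0,0.04,0,0.15,1]]]' >/dev/null; python3 -c "from go import *; st()"
```

```text
t 19.90 pos [ 0.5975 -0.2056  0.1137] yaw -1.28 tilt [-0.0002  0.0005] F [-5.36  1.53 -1.31] M [ 0.18  0.68 -0.03] op 0.0151
```

```bash
python3 -m creep '[[[0,0,0,0.04,0,0,1],[0,0,0,0.04,0,0.1,1],[0,0,0,0.04,0,0.15,1],[0,0,0,0.04,0,0.15,1]]]' >/dev/null; python3 -c "from go import *; st()"
python3 -m creep '[[[0,0,0,0,0,0.05,1],[0,0,0,0,0,0.08,1],[0,0,0,0,0,0.08,1]]]' >/dev/null; python3 -c "from go import *; st()"
```

```text
t 20.40 pos [ 0.5975 -0.2061  0.1121] yaw -1.29 tilt [ 0.0006 -0.0002] F [-0.92  1.48 -2.88] M [ 0.09  0.16 -0.03] op 0.0150
t 20.77 pos [ 0.5975 -0.2062  0.1116] yaw -1.29 tilt [ 0.0008 -0.0004] F [-0.33  0.04 -3.08] M [-0.02  0.06 -0.07] op 0.0151
```

```bash
python3 -m creep '[[[0,0,0,0,0,0.03,1],[0,0,0,0,0,0.06,1],[0,0,0,0,0,0.06,1]]]' >/dev/null; python3 -c "from go import *; st()"
```

```text
t 21.15 pos [ 0.5974 -0.2062  0.1114] yaw -1.29 tilt [ 0.0008 -0.0006] F [-1.58  0.7   1.77] M [ 0.01  0.14 -0.03] op 0.0152
```

The plate is seated: contact came at TCP z 0.1114, 7 mm below the tip contact. I'll release it and back off.

```bash
python3 -m creep '[[[0,0,0,0,0,-0.02,1.6],[0,0,0,0,0,-0.02,2],[0,0,0,0,0,-0.02,3.5],[0,0,0,0,0,-0.02,5],[0,0,0,0,0,-0.02,5]]]'; python3 -c "from go import *; st()"
python3 -m creep '[[[0,0,0,0,0,-1.5,5],[0,0,0,0,0,-4,5],[0,0,0,0,0,-9,5],[0,0,0,3,0,-13,5],[0,0,0,6,0,-15,5],[0,0,0,6,0,-15,5],[0,0,0,6,0,-15,5]]]'
python3 - <<'E'
from go import *
st()
c=capture("wrist"); cv2.imwrite("pics/w6.png",c["pixels"]); np.savez("pics/w6.npz",**c); st()
E
```

```text
time_s: 21.78
position: [0.5972, -0.2059, 0.111]
tcp_rot: [0.0, 0.011, 1.0, -0.0]
contact_force: [-0.3, -0.4, 0.3]
opening: 0.0501
t 21.77 pos [ 0.5972 -0.2059  0.111 ] yaw -1.28 tilt [ 0. -0.] F [-0.34 -0.36  0.3 ] M [ 0.01 -0.01  0.04] op 0.0501
time_s: 22.65
position: [0.5375, -0.2046, 0.2613]
tcp_rot: [0.0, 0.011, 1.0, -0.0]
contact_force: [-0.6, -0.3, -0.5]
opening: 0.0498
t 22.65 pos [ 0.5375 -0.2046  0.2613] yaw -1.30 tilt [ 0.0009 -0.0003] F [-0.57 -0.29 -0.5 ] M [-0.01  0.03 -0.02] op 0.0498
t 22.70 pos [ 0.5375 -0.2045  0.2606] yaw -1.29 tilt [-0.0003  0.0004] F [ 0.16 -0.02 -0.41] M [-0.04 -0.    0.04] op 0.0499
```

View pics/w6.png

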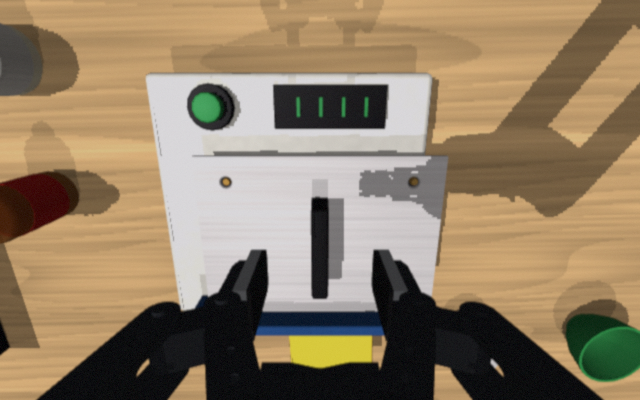

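The plate sits on the scale with brass pins visible in the front holes at (225,182) and (414,182). The green key is at about (207,107). Next I'll check the plate is level and locate the key.

```bash
python3 - <<'E'
from go import *
c=load("pics/w6.npz");P=cloud(c)
X=np.concatenate([P[165:245,200:300].reshape(-1,3),P[165:245,345:430].reshape(-1,3)]); X=X[abs(X[:,2]-.1)<.012]
A=np.c_[X[:,:2]-X[:,:2].mean(0),np.ones(len(X))];s,_,_,_=np.linalg.lstsq(A,X[:,2],rcond=None);print("plate top slope",s,len(X))
m=mask(c,(50,120,60),(90,255,255));m[:80]=0;m[135:]=0;m[:,:180]=0;m[:,240:]=0
v,u=np.nonzero(m);d=P[v,u];print(len(u),u.min(),u.max(),v.min(),v.max(),"key med",np.median(d,0),np.percentile(d[:,2],[10,50,90]))
# bright top face
hsv=cv2.cvtColor(c["pixels"],cv2.COLOR_BGR2HSV); print(hsv[90:125:3,207].tolist())
cv2.imwrite("pics/w6k.png",cv2.resize(c["pixels"][70:150,160:260],None,fx=6,fy=6,interpolation=cv2.INTER_CUBIC))
for z in (.08,.09,.095): print(z,plane(c,[(206.5,106.5)],z))
E
```

```text
plate top slope [1.07386494e-03 2.86514472e-05 1.00302440e-01] 14720
711 192 220 92 122 key med [ 0.46667554 -0.30765237  0.09112106] [0.09002001 0.09112106 0.0921296 ]
[[150, 10, 50], [68, 155, 122], [68, 147, 156], [68, 147, 158], [68, 145, 160], [68, 144, 161], [68, 143, 162], [68, 143, 160], [68, 146, 159], [68, 148, 155], [67, 153, 148], [67, 80, 67]]
0.08 [[ 0.46648135 -0.31084034  0.08      ]]
0.09 [[ 0.46630095 -0.30750249  0.09      ]]
0.095 [[ 0.46621075 -0.30583357  0.095     ]]
```

View pics/w6k.png

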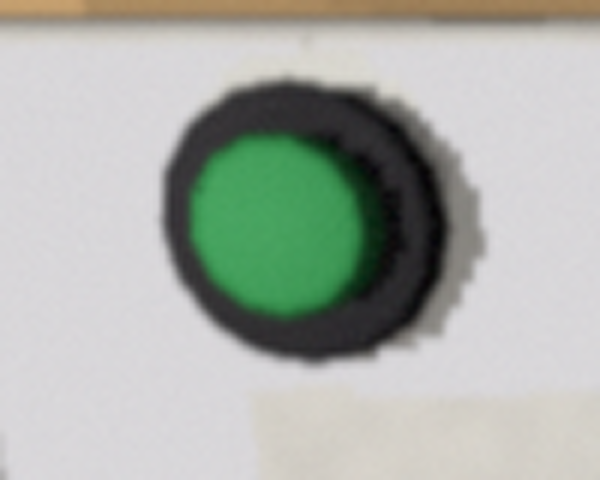

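```bash
python3 - <<'E'
from go import *
go([0.4662,-0.3078,0.115],-1.29)
E
```

```text
row [ 0.0004 -0.0003 -0.    ] [  6.89 -10.49  14.56] n>= 3.075649239476391 0.002663808681534033
```

```bash
python3 -m creep '[[[0,0,0,2.5,-4,0,2],[0,0,0,5,-8,2,0],[0,0,0,6.9,-10.5,6,0],[0,0,0,6.9,-10.5,10,0],[0,0,0,6.9,-10.5,13,0],[0,0,0,6.9,-10.5,14.5,0],[0,0,0,6.9,-10.5,14.5,0],[0,0,0,6.9,-10.5,14.5,0]]]' >/dev/null
python3 - <<'E'
from go import *
st(); go([0.4662,-0.3078,0.093],-1.29)
c=capture("wrist"); cv2.imwrite("pics/w7.png",c["pixels"]); np.savez("pics/w7.npz",**c)
E
```

```text
t 23.70 pos [ 0.4667 -0.3085  0.117 ] yaw -1.26 tilt [ 0.0013 -0.0012] F [ 0.18 -0.22 -0.28] M [ 0.02 -0.01  0.04] op 0.0004
row [-0.0012  0.0013  0.0005] [0.06 0.07 2.4 ] n>= 0.3840785928154427 0.009896835872350556
```

View pics/w7.png

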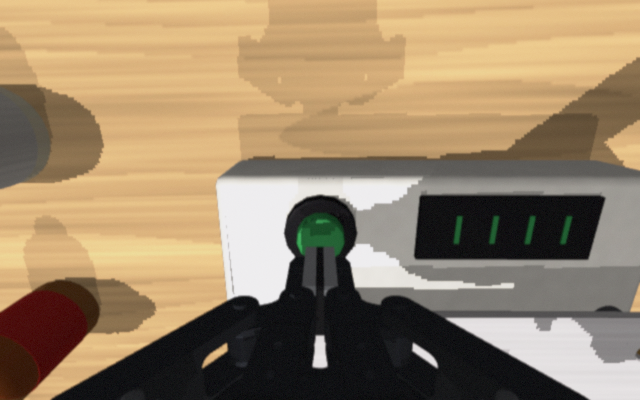

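The closed fingertips are centred over the green key (about (320,235)), so I'll press down in small steps.

```bash
python3 -m creep '[[[0,0,0,0.06,0.07,1,0],[0,0,0,0.06,0.07,2,0],[0,0,0,0.06,0.07,2.5,0],[0,0,0,0.06,0.07,2.5,0]]]' >/dev/null; python3 -c "from go import *; st()"
python3 -m creep '[[[0,0,0,0,0,0.1,0],[0,0,0,0,0,0.2,0],[0,0,0,0,0,0.3,0],[0,0,0,0,0,0.3,0]]]' >/dev/null; python3 -c "from go import *; st()"
```

```text
t 24.25 pos [ 0.4649 -0.3069  0.0905] yaw -1.29 tilt [-0.0011  0.0011] F [-1.88  0.87  2.27] M [0.18 0.2  0.02] op 0.0002
t 24.75 pos [ 0.4652 -0.3072  0.0881] yaw -1.29 tilt [-0.0001  0.0001] F [-1.4   1.77  3.9 ] M [ 0.27  0.28 -0.05] op -0.0002
```

```bash
python3 -m creep '[[[0,0,0,0,0,0.1,0],[0,0,0,0,0,0.2,0],[0,0,0,0,0,0.3,0],[0,0,0,0,0,0.3,0]]]' >/dev/null; python3 -c "from go import *; st()"
python3 -m creep '[[[0,0,0,0,0,0.05,0],[0,0,0,0,0,0.1,0],[0,0,0,0,0,0.1,0]]]' >/dev/null; python3 -c "from go import *; st()"
```

```text
t 25.25 pos [ 0.4653 -0.3073  0.086 ] yaw -1.28 tilt [ 0.0002 -0.0003] F [-3.95  3.7  11.4 ] M [0.6  0.7  0.02] op -0.0003
t 25.62 pos [ 0.4653 -0.3073  0.0859] yaw -1.28 tilt [ 0.0005 -0.0008] F [-5.09  5.07 17.45] M [0.89 1.02 0.  ] op -0.0000
```

The key is bottomed: the force followed the spring to about 5 N, then rose sharply at z 0.086, which is about 6 mm of travel. Backing off.

```bash
python3 -m creep '[[[0,0,0,0,0,-0.5,0],[0,0,0,0,0,-2,0],[0,0,0,0,0,-6,0],[0,0,0,0,0,-12,0],[0,0,0,0,0,-18,0],[0,0,0,0,0,-18,1],[0,0,0,0,0,-18,3]]]' >/dev/null
python3 -m creep '[[[0,0,0,-3,4,0,5],[0,0,0,-7,9,0,5],[0,0,0,-8,10,0,5],[0,0,0,-8,10,0,5],[0,0,0,-8,10,0,5]]]' >/dev/null
python3 - <<'E'
from go import *
st()
for n in ("wrist","top"):
    c=capture(n); np.savez(f"pics/{n}8.npz",**c)
    im=c["pixels"] if n=="wrist" else cv2.resize(c["pixels"][120:290,200:480],None,fx=2.8,fy=2.8,interpolation=cv2.INTER_CUBIC)
    cv2.imwrite(f"pics/{n}8.png",im)
E
```

```text
t 27.12 pos [ 0.5466 -0.21    0.2631] yaw -1.33 tilt [-0.0019  0.0003] F [ 0.06 -0.72 -0.79] M [-0.   -0.02  0.01] op 0.0499
```

View pics/wrist8.png

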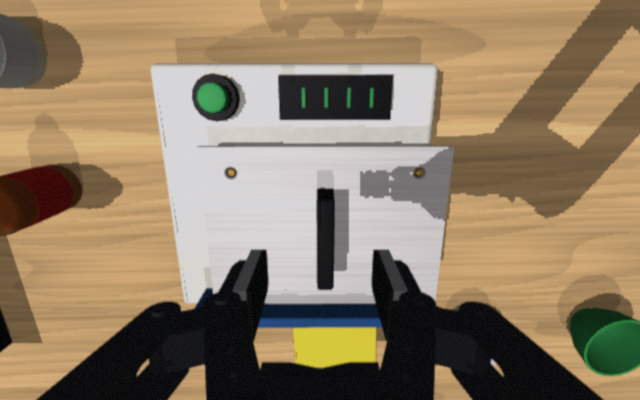

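View pics/top8.png

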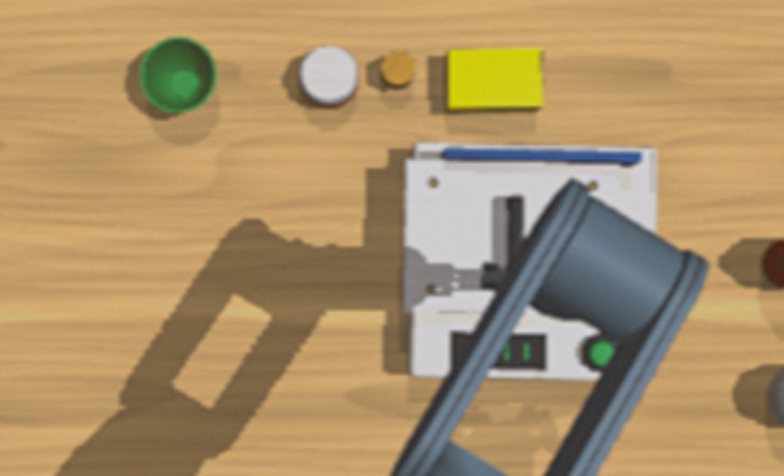

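Brass shows in all the visible holes: (231,173) and (419,173) in the wrist view, (432,182) and (593,185) in the enlarged top view. The groceries have not moved and the key is back up. One last level check, then I'll hand in.

```bash
python3 - <<'E'
from go import *
c=load("pics/wrist8.npz");P=cloud(c)
X=np.concatenate([P[155:235,210:305].reshape(-1,3),P[155:235,355:435].reshape(-1,3)]); X=X[abs(X[:,2]-.1)<.012]
A=np.c_[X[:,:2]-X[:,:2].mean(0),np.ones(len(X))];print("plate slope,z",np.linalg.lstsq(A,X[:,2],rcond=None)[0])
print(job_done()); st()
E
```

```text
plate slope,z [ 5.62773438e-04 -6.76206698e-05  1.00307219e-01]
the job is handed in; nothing more can be done
None
the job is handed in; nothing more can be done
```

The weighing plate is back on the scale, seated level on its four pins, and the green zero key has been pressed all the way down. I handed the job in at about 27 s; no verdict was reported.

- **Plate:** I laid it on the pin tips, brought its back edge to the blue stop and slid it about 17 mm to the left. It dropped exactly where I had measured the pins (carrier about 30.5 mm to the left). I then lowered it 7 mm onto the shoulders and let go. The largest contact-force reading, taken at the end of each move, was about 11 N.
- **Zero key:** It went down about 6 mm. I pushed slightly past the end of travel, to about 17 N, to be sure it was fully down. It sprang back up afterwards.
- **Last checks:** The plate is level to under 0.001 rad. Its top measured 100.3 mm up against 101 mm expected, which is within the 2 mm calibration. Brass shows in every hole I could see, though each view had some of the holes hidden by the gripper or arm. By eye, the groceries and brass weight in the last pictures had not moved, and the arm was clear of everything. No check failed or disagreed.

I gripped the plate once early and let go again without lifting it, so I could look closely at the scale first. At one point I repeated two identical small moves with a shell loop instead of typing each one.

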